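Hold the wiring-box cover ready over the open box

TASK

The showcase-light wiring box on one side of the book row still has its cover; lift that cover off its pins (it has a handle), carry it over the top of the row of books and hold it level over the open box on the other side, squared up with each hole over its pin and about 15 mm of air between the plate and the pin tips, so that a colleague can check the fit before it is seated. Do not let the plate touch the open box, and do not knock the books or shift anything else on the table. Finish while still holding the cover there, motionless: do not lower it or let go.

Things in the scene. Friction and masses are not known exactly. Their poses are not given: they have to be found in the camera images.
- cover: Loose aluminium cover plate, 120 (its x) x 80 (its y) x 6 mm, 0.15 to 0.31 kg, with a 12 mm square hole at x = +45 and at x = -45 mm and a black bridge handle on top. At the start it lies on the covered box with that box's pins through its holes, its axes parallel to the box's. Origin: centre of the plate's underside; z up. The same after half a turn.
- cover_handle (a point): Middle of the grip bar of the cover's handle: bar 60 mm long along the cover's x, 14 mm wide (y), 14 mm high, centre 37 mm above the plate's underside (bar from 30 to 44 mm), on two 12 mm posts at x = +24 and -24 mm; open underneath. Same axes as the cover.
- covered_box: Open-topped grey plastic wiring box, screwed to the table, 120 (its x) x 80 (its y) x 60 mm high, walls 5 mm. Two upright steel pins, 8 mm thick, stand inside it at x = +45 and -45 mm (y = 0); their tips are 70 mm above the table, 10 mm above the rim. Origin: centre of its underside, on the table; z up. The cover lies on this one at the start; it may be left or right of the book row.
- open_box: Open-topped grey plastic wiring box, screwed to the table, 120 (its x) x 80 (its y) x 60 mm high, walls 5 mm. Two upright steel pins, 8 mm thick, stand inside it at x = +45 and -45 mm (y = 0); their tips are 70 mm above the table, 10 mm above the rim. Origin: centre of its underside, on the table; z up. Same make as the covered box, but without a cover, on the other side of the book row.
- open_pins (a point): Point midway between the tips of the open box's two pins, 70 mm above the table. Same axes as the open box (x runs from pin to pin).
- book_row: Row of upright pocket books in a fixed wooden stand, 300 mm long (its x), 115 mm deep (its y), highest books 151 mm above the table. It stands between the two boxes, its x pointing roughly away from the robot. Origin: centre of its underside.
- tape: Roll of clear tape lying flat, 68 mm across, 24 mm high, 110 to 130 mm from the middle of the open box, on the side away from the robot. Origin: centre of its underside.
- screwdriver: Black-handled screwdriver lying flat, 150 mm long along its x, up to about 30 mm high, on the robot's side of the covered box, 120 to 140 mm from its middle. Origin: within its length, at table level.
- brush_pot: White pot holding three brushes, 72 mm across, about 170 mm high with the brushes, beyond the boxes. Origin: centre of its underside.
- thick_book: Closed book lying flat, 110 x 180 x 35 mm, beyond the boxes. Origin: centre of its underside.
- thin_book: Closed book lying flat, 130 x 190 x 18 mm, near the left edge. Origin: centre of its underside.
- alarm_clock: Round twin-bell alarm clock on a foot, 84 mm wide, 102 mm high, near the right edge. Origin: centre of its underside.
- figurine: White ceramic figurine, 52 mm across, 82 mm high, beyond the book row. Origin: centre of its underside.
Mind the look-alikes: they are no part of the job. What is meant by the cover is not pink, and is the smaller of those in its own colour.

How it is judged (in metres and radians):
On the way, in this order (a step that is already met when the one before it is completed fails the run):
1. the cover is held clear of the covered box's pins (z of cover in the frame of covered_box above 0.085 m and contact force between the fingers and cover above 0.5 N), for 0.1 s.
2. the held cover passes over the top of the book row (x of cover in the frame of book_row between -0.17 and 0.17 m and y of cover in the frame of book_row between -0.07 and 0.07 m and height (world z) of cover above 0.151 m and contact force between the fingers and cover above 0.5 N), for 0.02 s.
At the end, for the whole second after the job is handed in: The cover is held in the fingers, at rest, over the open box and not touching it: plate underside 3 to 30 mm above the pin tips, its centre within 8 mm of the middle between the pins seen from above, its long axis within 0.12 rad of the line of pins (either way round), level within 0.1 rad (contact force between the fingers and cover above 0.5 N and contact force between cover and open_box below 0.2 N and z of cover in the frame of open_pins between 0.003 and 0.03 m and horizontal distance between cover and open_pins below 0.008 m and angle between the x axis of cover and the x axis of open_pins, either way round below 0.12 rad and angle between cover's own z axis and vertical below 0.1 rad and linear speed of cover below 0.02 m/s and angular speed of cover below 0.15 rad/s); the arm keeps its last pose, push and grip.
It fails at once if the cover touches the open box (contact force between cover and open_box above 0.5 N).
It fails at once if the books are knocked by the cover or the robot (contact force between any of cover, the arm, the fingers and book_row above 1 N).
It fails at once if something else on the table is shifted by more than 20 mm (distance of any of tape, screwdriver, brush_pot, thick_book, thin_book, alarm_clock, figurine from where it was at the start of the episode above 0.02 m).
It also fails if it takes over 51 s, if anything falls off the work surface, if the arm or the gripper's body presses on something with over 40 N, if the wrist force passes 120 N, or if a joint passes its speed limit or range.

ROBOT

A 6-joint arm with a two-finger parallel gripper is mounted at the origin on the work surface. World frame = base frame: x ahead of the robot, y to its left, z up, the work surface at z = 0. Lengths are in m, angles in degrees, forces in N, time in s.
With the tool pointing down it reaches from about 0.3 to 1 m from the base axis. Payload 5.1 kg.
Tool frame: the origin (TCP) lies on the centre line of the jaws, within the pads' length; the fingertips stand 22 mm ahead of it and the grasp point (between the pads) lies 3 mm ahead of it; z points along the fingers, y is the line along which they close (so a half turn about z gives the same grasp; the last joint's range is limited). The gripper opens to 95 mm and grips with 3 to 60 N. Pads are 20 mm wide; open, the fingers measure 119 mm over their backs; the gripper's body (75 mm by 180 mm) begins 59 mm behind the grasp point.
Start: joints at [64.653, 7.093, 94.555, -0, 78.352, -4.733], TCP at [0.229, 0.608, 0.237] pointing down, gripper open.
Joint ranges: [-149.61, 149.61], [-58.7, 133.49], [1.44, 155.28], [-77.14, 257.14], [18.33, 153.61], [-166.67, 166.67]. Speed limits (degrees/s): [147.25, 147.25, 180, 180, 180, 180].

INTERFACE

Orientations are given as [roll, pitch, yaw] about the fixed x, y, z axes, in that order (R = Rz(yaw) Ry(pitch) Rx(roll)).
In Python, from bench import sense, snapshot, finish_job gives the robot as it stands.
- The arm moves only by the shell command python3 -m jog 'ROWS' [OPENING] [FORCE]. ROWS is a JSON object of lists of equal length, an entry for each row: "travel": the shift along the tool's x, y, z scaled (see below), a list of three; "angular": the turn, a rotation vector about the tool's x, y, z scaled (see below), a list of three. In form: {"travel": [[x, y, z], ...], "angular": [[rx, ry, rz], ...]}. A call has 1 to 8 rows; each row shifts and turns the commanded pose from where the row before left it, along the tool's axes as they then stand; what a row does not reach is not made up. The controller multiplies each number of a shift by 0.05 m and each number of a turn by 0.1 rad. A row lasts 1/8 s, in which the tool goes at most 62.5 mm and 10.7 degrees, less where a joint would pass 70% of its speed; a pose out of reach is approached as far as the arm can. A call with a number of a shift or a turn outside -1 to 1 is refused whole. A call with a gripper value outside its range is refused whole. OPENING is the opening, from 0 (shut) to 1 (fully open), set as the call begins (- or left out, the last holds). The fingers move at their own pace and stop on an object; FORCE is the grip in N (left out, the last holds). Time passes only in rows, so rows that do not move let the fingers close. It gives the time, the measured TCP pose, the force, the opening and the grip force at its end, in the units of the state.
- sense(): the state, without advancing time (a new reading comes with each control period).
- snapshot(name): name is "scene" or "top" or "wrist"; returns a dict with "pixels" (480x640x3 uint8, red, green, blue), "range_z" (480x640 float32, m along the optical axis (not along the pixel's ray), 0 where there is no reading), "fx", "fy", "cx", "cy" (pixels), "rvec" (rotation vector, rad) and "tvec" (3), from world to camera coordinates, as OpenCV has them; the wrist camera has in their place "T_tool_cam" (4x4, takes a point from camera to tool coordinates, whose origin is the TCP and whose axes are the flange's). Camera axes: x right, y down, z forward; pixel columns grow to the right and rows downward; lengths in m; the calibration is good to about 2 mm. A picture is of the moment at which its call begins: read the wrist's pose just before it.
- finish_job(): hands the job in; it is judged then, once.
The state is a dict: "t": time; "qpos": joint angles; "dq": joint speeds; "joint_torque": joint torques, N m; "tool_pos": TCP position; "tcp_rot": TCP orientation; "contact_force": force on the tool from outside, world axes, zero at the start; "wrist_torque": the same for the moment, N m; "gripper_width": opening from 0.0 (shut) to 1.0 (fully open); "grasp_force": force on a finger pad.
Only numpy, scipy, OpenCV 4.12 (cv2) and the standard library are available. Lean on these libraries where they do the work, as an engineer would, in place of code of your own. Each camera call takes 0.05 s, during which the arm holds its last target. There are 200 camera calls.

## Working session

There is one attempt and no reset: what is moved stays moved. The work goes in short steps, Python scripts to look and compute and a shell command to move; the robot and the scene stay as the last step left them, time stands still between calls to the robot, and variables do not carry over. Pictures are saved under pics/ and viewed, at most 10 in all, crops included, and the job is handed in when it is done.

```bash
ls; mkdir -p pics; cat > h.py <<'E'
import numpy as np, cv2
from bench import sense, snapshot, finish_job
from scipy.spatial.transform import Rotation as R
def cam(s, st=None):
    """world-from-camera R,t"""
    if 'rvec' in s:
        Rc=cv2.Rodrigues(np.array(s['rvec'],float))[0]; return Rc.T, -Rc.T@np.array(s['tvec'],float).ravel()
    Rt=R.from_euler('xyz',st['tcp_rot'],degrees=True).as_matrix(); T=np.array(s['T_tool_cam'])
    return Rt@T[:3,:3], Rt@T[:3,3]+np.array(st['tool_pos'])
def cloud(s,st=None):
    Rw,t=cam(s,st); v,u=np.mgrid[:480,:640]; z=s['range_z']
    P=np.stack([(u-s['cx'])/s['fx']*z,(v-s['cy'])/s['fy']*z,z],-1)
    return P@Rw.T+t
def ray(s,u,v,h,st=None):
    Rw,t=cam(s,st); d=Rw@np.array([(u-s['cx'])/s['fx'],(v-s['cy'])/s['fy'],1]); return t+d*(h-t[2])/d[2]
def save(s,n): cv2.imwrite('pics/'+n,s['pixels'][:,:,::-1])
E
python3 - <<'E'
from h import *
print(sense())
for n in('scene','top'):
    s=snapshot(n); save(s,n+'1.png'); print(n,cam(s),s['fx'])
    np.savez(n+'.npz',**s)
E
```

```text
pics
{'t': 0.0, 'qpos': array([ 6.46523230e+01,  7.13127554e+00,  9.46346226e+01, -1.10648815e-03,
        7.83519046e+01, -4.73275676e+00]), 'dq': array([-0.00351999, -0.05807071, -0.01827158,  0.03979358, -0.03899829,
       -0.10507075]), 'joint_torque': array([ 1.25812830e-04, -4.17589831e+01, -3.59943080e+01,  7.74441613e-02,
        4.88443743e-02, -1.67447615e-04]), 'tool_pos': array([0.22862871, 0.60781746, 0.23540651]), 'tcp_rot': array([-1.79882510e+02, -8.64014288e-03,  1.59385295e+02]), 'contact_force': array([0.24842374, 0.0762178 , 0.1588338 ]), 'wrist_torque': array([ 0.01232066,  0.0169577 , -0.07012139]), 'grasp_force': 0.0, 'gripper_width': 0.9973201865995867}
scene (array([[-0.86582149,  0.37207481, -0.33453473],
       [ 0.50000597,  0.66829794, -0.55079206],
       [ 0.01863302, -0.64415696, -0.76466635]]), array([1.08691541, 0.90153328, 1.35007368])) 554.5047581916348
top (array([[ 0.02816739, -0.99193967,  0.12354061],
       [-0.9995171 , -0.0295713 , -0.00954474],
       [ 0.01312107, -0.1232121 , -0.99229361]]), array([0.32286117, 0.00514583, 1.70963272])) 592.5037986588686
```

View pics/top1.png

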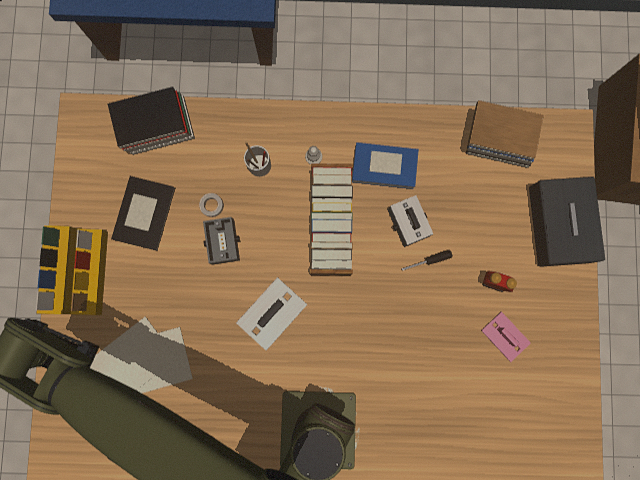

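View pics/scene1.png

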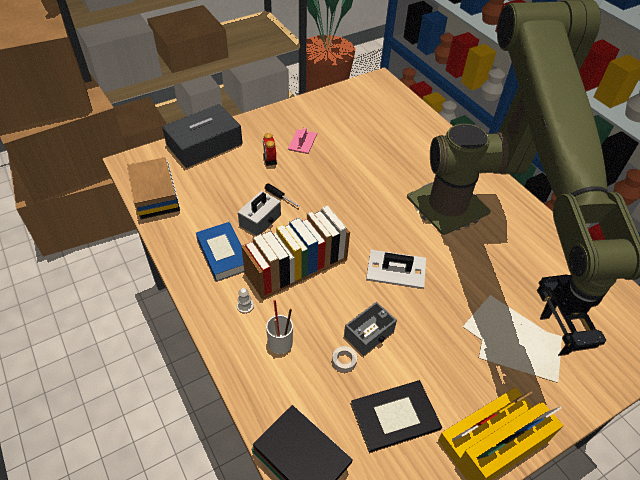

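Candidates for the cover in the top view:
- Silver plate on the box at (410,220).
- Larger silver plate at (271,313).
- Pink plate at (506,336).

I choose (410,220): it isn't pink, it's the smaller silver one, and it sits on a box beside the screwdriver. The open box is at (222,241), with the tape at (211,205).

```bash
python3 - <<'E'
from h import *
out=[]
for n in('top','scene'):
    s=dict(np.load(n+'.npz')); C=cloud(s)
    s0=s
    T=dict(np.load('top.npz'))
    def rect(name,cx,cy,r,z0,z1):
        P=C.reshape(-1,3); m=(np.hypot(P[:,0]-cx,P[:,1]-cy)<r)&(P[:,2]>z0)&(P[:,2]<z1); Q=P[m]
        if len(Q)<8: print(n,name,'few',len(Q));return
        (c,sz,a)=cv2.minAreaRect((Q[:,:2]*1000).astype(np.float32)); print(n,name,len(Q),np.round(c,1),np.round(sz,1),round(a,1),'z med',np.median(Q[:,2]).round(4),'mean',Q[:,:2].mean(0).round(4))
    cc=ray(T,410,220,.066); oc=ray(T,222,241,.06); bc=ray(T,331,220,.12); sd=ray(T,427,261,.01); tp=ray(T,211,205,.02)
    if n=='top': print(cc,oc,bc,sd,tp)
    rect('plate',*cc[:2],.085,.055,.075); rect('handle',*cc[:2],.06,.092,.115)
    rect('rim',*oc[:2],.09,.05,.066); rect('pins',*oc[:2],.07,.066,.08); rect('boxall',*oc[:2],.085,.03,.1)
    rect('books',*bc[:2],.19,.1,.17); rect('tape',*tp[:2],.05,.012,.04)
s=dict(np.load('top.npz'));p=s['pixels']
a=cv2.resize(p[180:280,370:470],(400,400),interpolation=2);b=cv2.resize(p[190:290,175:275],(400,400),interpolation=2)
cv2.imwrite('pics/crop.png',np.hstack([a,b])[:,:,::-1])
E
```

```text
[ 0.58797713 -0.24127314  0.066     ] [0.51356312 0.28397752 0.06      ] [ 0.57277225 -0.01839617  0.12      ] [ 0.47885794 -0.3000802   0.01      ] [0.62181361 0.32764574 0.02      ]
top plate 1086 [ 591.  -245.1] [120.9  83.4] 24.1 z med 0.0655 mean [ 0.5896 -0.2439]
top handle 120 [ 591.  -244.9] [59.4 15.3] 24.4 z med 0.1032 mean [ 0.5906 -0.2444]
top rim 377 [519.3 290.7] [121.9  81.2] 10.3 z med 0.0581 mean [0.52   0.2911]
top pins 31 [517.2 289.6] [118.3  77.6] 9.7 z med 0.068 mean [0.5065 0.2894]
top boxall 587 [518.8 291.3] [122.   99.1] 9.8 z med 0.0564 mean [0.5193 0.2907]
top books 4459 [580.2 -19.3] [301.2 113.8] 1.3 z med 0.1426 mean [ 0.5759 -0.0193]
top tape 304 [624.8 328.2] [65.7 67.7] 3.8 z med 0.0236 mean [0.6241 0.3282]
scene plate 643 [ 588.3 -245.6] [128.5  85.6] 25.1 z med 0.0664 mean [ 0.5934 -0.2359]
scene handle 92 [ 589.8 -245.1] [64.6 19.1] 25.3 z med 0.1032 mean [ 0.5911 -0.243 ]
scene rim 498 [517.1 290.6] [126.1  83.6] 11.0 z med 0.0589 mean [0.5175 0.2926]
scene pins 22 [515.2 306.1] [96.9 86.3] 50.2 z med 0.0684 mean [0.525  0.2905]
scene boxall 901 [517.5 290.8] [125.8 101.7] 7.9 z med 0.0534 mean [0.5191 0.2932]
scene books 3861 [578.3 -18.6] [302.6 120.2] 1.2 z med 0.1403 mean [ 0.5892 -0.0073]
scene tape 376 [619.4 324.4] [80.4 67.2] 43.6 z med 0.0239 mean [0.6229 0.3297]
```

View pics/crop.png

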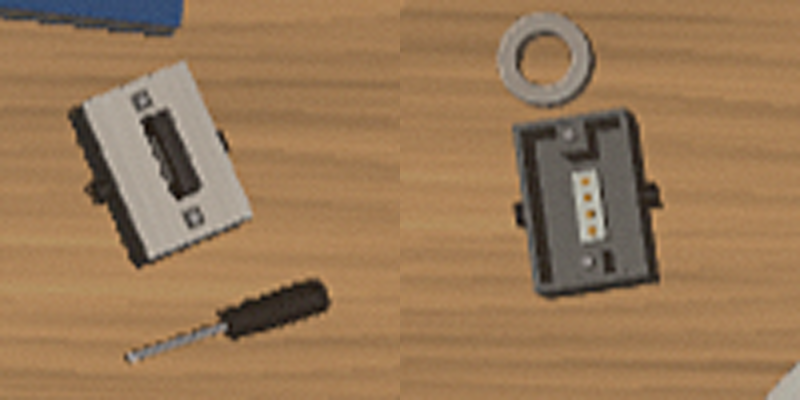

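Crop check: the left crop shows the silver plate with two holes and a black bridge handle lying on its box, near the screwdriver. The right crop shows the open box with its two pins.

Measured positions:

| Item | Position (m) | Yaw (deg) |
|---|---|---|
| Cover | (0.591, -0.245) | 24.3 |
| Open box | (0.518, 0.291) | about 10 |
| Books (top at about 0.15) | (0.58, -0.019) | 1.3 |

First I turn the tool to yaw 24, then go across above everything.

```bash
Z='0'
python3 -m jog '{"travel":[[0,0,0],[0,0,0],[0,0,0],[0,0,0],[0,0,0],[0,0,0],[0,0,0],[0,0,0]],"angular":[[0,0,0.98],[0,0,0.98],[0,0,0.98],[0,0,0.98],[0,0,0.98],[0,0,0.98],[0,0,0.98],[0,0,0.98]]}' 1
python3 -m jog '{"travel":[[0,0,0],[0,0,0],[0,0,0],[0,0,0],[0,0,0],[0,0,0],[0,0,0],[0,0,0]],"angular":[[0,0,0.98],[0,0,0.98],[0,0,0.98],[0,0,0.98],[0,0,0.98],[0,0,0.98],[0,0,0.98],[0,0,0.98]]}'
python3 -m jog '{"travel":[[0,0,0],[0,0,0],[0,0,0],[0,0,0],[0,0,0],[0,0,0],[0,0,0],[0,0,0]],"angular":[[0,0,0.98],[0,0,0.98],[0,0,0.98],[0,0,0.98],[0,0,0.98],[0,0,0.98],[0,0,0.98],[0,0,0.98]]}'
```

```text
t: 1.1
tool_pos: [0.2287, 0.608, 0.2359]
tcp_rot: [-179.9, 0.0, 114.3]
contact_force: [0.3, 0.4, -0.1]
gripper_width: 0.998
grasp_force: 0.0
t: 2.1
tool_pos: [0.2287, 0.608, 0.2359]
tcp_rot: [-180.0, 0.1, 69.4]
contact_force: [0.6, -0.7, 0.1]
gripper_width: 0.999
grasp_force: 0.0
t: 3.1
tool_pos: [0.2287, 0.608, 0.2359]
tcp_rot: [180.0, 0.1, 24.4]
contact_force: [0.7, 0.7, -0.7]
gripper_width: 1.003
grasp_force: 0.0
```

```bash
python3 -m jog '{"travel":[[-0.02,0.97,0],[-0.02,0.97,0],[-0.02,0.97,0],[-0.02,0.97,0],[-0.02,0.97,0],[-0.02,0.97,0],[-0.02,0.97,0],[-0.02,0.97,0]],"angular":[[0,0,0],[0,0,0],[0,0,0],[0,0,0],[0,0,0],[0,0,0],[0,0,0],[0,0,0]]}'
python3 -m jog '{"travel":[[-0.02,0.97,0],[-0.02,0.97,0],[-0.02,0.97,0],[-0.02,0.97,0],[-0.02,0.97,0],[-0.02,0.97,0],[-0.02,0.97,0],[-0.02,0.97,0]],"angular":[[0,0,0],[0,0,0],[0,0,0],[0,0,0],[0,0,0],[0,0,0],[0,0,0],[0,0,0]]}'
python3 -m jog '{"travel":[[-0.02,0.97,0],[-0.02,0.97,0],[-0.02,0.97,0],[0,0,0]],"angular":[[0,0,0],[0,0,0],[0,0,0],[0,0,0]]}'
python3 - <<'E'
from h import *
st=sense();s=snapshot('wrist');save(s,'w1.png');C=cloud(s,st).reshape(-1,3)
for nm,a,b,r in(('plate',.055,.075,.1),('handle',.09,.115,.06)):
    Q=C[(C[:,2]>a)&(C[:,2]<b)&(np.hypot(C[:,0]-.591,C[:,1]+.245)<r)]
    print(nm,len(Q),cv2.minAreaRect((Q[:,:2]*1000).astype(np.float32)) if len(Q)>5 else '',np.median(Q[:,2]))
print(st['tool_pos'],st['tcp_rot'])
E
```

```text
t: 4.1
tool_pos: [0.3834, 0.2507, 0.2363]
tcp_rot: [180.0, 0.0, 24.6]
contact_force: [0.3, 0.5, 0.1]
gripper_width: 1.004
grasp_force: 0.0
t: 5.1
tool_pos: [0.5378, -0.1053, 0.2362]
tcp_rot: [-180.0, 0.0, 24.6]
contact_force: [-0.4, 0.8, -0.4]
gripper_width: 0.999
grasp_force: 0.0
t: 5.6
tool_pos: [0.5957, -0.2398, 0.2354]
tcp_rot: [-179.9, 0.1, 24.4]
contact_force: [-0.9, 0.9, -0.4]
gripper_width: 1.0
grasp_force: 0.0
plate 13436 ((590.4325561523438, -245.2686767578125), (120.29800415039062, 80.18718719482422), 24.511381149291992) 0.06665018203547185
handle 1706 ((590.7100219726562, -245.21783447265625), (59.72246170043945, 13.821942329406738), 24.389928817749023) 0.10448254688903871
[ 0.59569611 -0.23981205  0.23537458] [-1.79939677e+02  7.18844939e-02  2.44337184e+01]
```

View pics/w1.png

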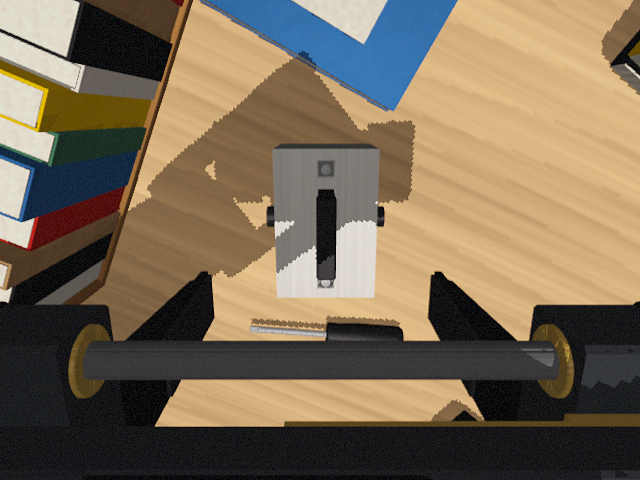

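The wrist view shows the plate centred at about (326,222), with the pins in its holes at (326,169) and (326,284). The handle lies along the image's vertical axis, square to the fingers. All the sizes match. I'll descend and grip.

```bash
python3 -m jog '{"travel":[[-0.14,0.056,0],[0,0,0.5],[0,0,0.5],[0,0,0.5],[0,0,0.5],[0,0,0.4],[0,0,0.3],[0,0,0]],"angular":[[0,0,0],[0,0,0],[0,0,0],[0,0,0],[0,0,0],[0,0,0],[0,0,0],[0,0,0]]}' 1
python3 -m jog '{"travel":[[0,0,0],[0,0,0],[0,0,0],[0,0,0],[0,0,0],[0,0,0],[0,0,0],[0,0,0]],"angular":[[0,0,0],[0,0,0],[0,0,0],[0,0,0],[0,0,0],[0,0,0],[0,0,0],[0,0,0]]}' 0 35
```

```text
t: 6.65
tool_pos: [0.5896, -0.2421, 0.1003]
tcp_rot: [-179.9, 0.1, 24.6]
contact_force: [0.5, -0.7, 1.7]
gripper_width: 0.997
grasp_force: 0.0
t: 7.65
tool_pos: [0.5904, -0.2427, 0.1016]
tcp_rot: [-180.0, 0.0, 24.6]
contact_force: [0.1, -0.6, -0.0]
gripper_width: 0.218
grasp_force: 0.0
```

```bash
python3 -m jog '{"travel":[[0,0.05,0],[0,0,0],[0,0,0],[0,0,0],[0,0,0],[0,0,0]],"angular":[[0,0,0],[0,0,0],[0,0,0],[0,0,0],[0,0,0],[0,0,0]]}' 0 35
```

```text
t: 8.4
tool_pos: [0.5915, -0.2451, 0.1017]
tcp_rot: [180.0, -0.0, 24.6]
contact_force: [0.9, -1.2, -1.0]
gripper_width: 0.141
grasp_force: 35.0
```

Gripped at 13.4 mm and 35 N. Lifting straight up.

```bash
python3 -m jog '{"travel":[[0,0,-0.1],[0,0,-0.2],[0,0,-0.3],[0,0,-0.4],[0,0,-0.5],[0,0,-0.6],[0,0,-0.6],[0,0,-0.5]],"angular":[[0,0,0],[0,0,0],[0,0,0],[0,0,0],[0,0,0],[0,0,0],[0,0,0],[0,0,0]]}'
python3 -m jog '{"travel":[[0,0,0],[0,0,0]],"angular":[[0,0,0],[0,0,0]]}'
python3 - <<'E'
from h import *
st=sense();s=snapshot('wrist');save(s,'w2.png');C=cloud(s,st).reshape(-1,3)
p=st['tool_pos'];print(p,st['tcp_rot'])
Q=C[(np.hypot(C[:,0]-p[0],C[:,1]-p[1])<.09)&(C[:,2]<p[2]-.025)&(C[:,2]>p[2]-.045)]
print(len(Q),cv2.minAreaRect((Q[:,:2]*1000).astype(np.float32)),np.median(Q[:,2])-p[2],np.linalg.lstsq(np.c_[Q[:,:2],np.ones(len(Q))],Q[:,2],rcond=None)[0])
E
```

```text
t: 9.4
tool_pos: [0.5918, -0.2451, 0.2651]
tcp_rot: [179.9, -0.1, 24.6]
contact_force: [-0.3, -0.6, -2.9]
gripper_width: 0.143
grasp_force: 35.0
t: 9.65
tool_pos: [0.5911, -0.2448, 0.2612]
tcp_rot: [-180.0, 0.0, 24.6]
contact_force: [0.3, 0.2, -3.0]
gripper_width: 0.144
grasp_force: 35.0
[ 0.59106706 -0.2447949   0.26119106] [-1.79968642e+02  2.67618775e-02  2.46256095e+01]
21744 ((589.3594360351562, -244.85354614257812), (120.97398376464844, 80.30335998535156), 24.62940788269043) -0.034971035182227994 [-0.00123465  0.00089579  0.22720839]
```

View pics/w2.png

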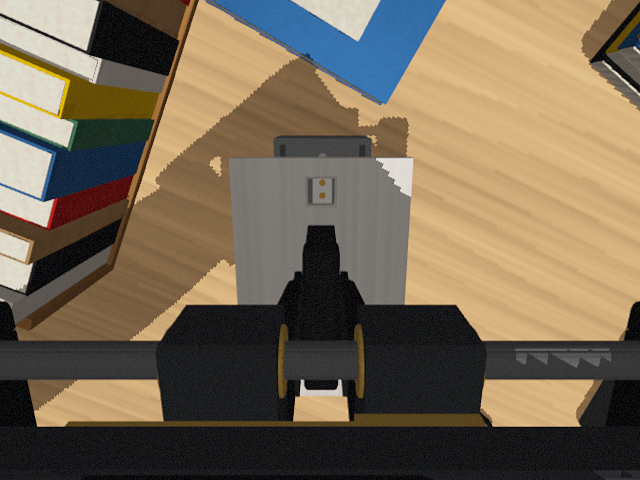

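The cover hangs level, 35 mm below the TCP (plate top) and square to the tool. Through its hole at (321,190) the old box is visible. Next I carry it over the books to a spot short of the open box, where the wrist camera can see the box unobstructed.

```bash
python3 -m jog '{"travel":[[0.03,-0.3,0],[0.03,-0.5,0],[0.04,-0.7,0],[0.04,-0.7,0],[0.04,-0.8,0],[0.04,-0.8,0],[0.04,-0.7,0],[0.04,-0.7,0]],"angular":[[0,0,0],[0,0,0],[0,0,0],[0,0,0],[0,0,0],[0,0,0],[0,0,0],[0,0,0]]}'
python3 -m jog '{"travel":[[0.04,-0.7,0],[0.04,-0.7,0],[0.04,-0.7,0],[0.04,-0.8,0],[0.03,-0.8,0],[0.03,-0.7,0],[0.03,-0.5,0],[0,-0.3,0]],"angular":[[0,0,0],[0,0,0],[0,0,0],[0,0,0],[0,0,0],[0,0,0],[0,0,0],[0,0,0]]}'
python3 -m jog '{"travel":[[0,0,0],[0,0,0],[0,0,0],[0,0,0]],"angular":[[0,0,0.65],[0,0,0.65],[0,0,0.6],[0,0,0.6]]}'
python3 -m jog '{"travel":[[0,0,0],[0,0,0]],"angular":[[0,0,0],[0,0,0]]}'
cat > box.py <<'E'
from h import *
st=sense();s=snapshot('wrist');save(s,'w3.png');C=cloud(s,st)
p=st['tool_pos'];print(p,st['tcp_rot'])
P=C.reshape(-1,3)
f=lambda Q:cv2.minAreaRect((Q[:,:2]*1000).astype(np.float32))
Q=P[(np.hypot(P[:,0]-p[0],P[:,1]-p[1])<.09)&(P[:,2]<p[2]-.025)&(P[:,2]>p[2]-.045)]
print('plate',len(Q),f(Q),np.median(Q[:,2])-p[2])
near=np.hypot(C[...,0]-.518,C[...,1]-.291)<.09
Q=C[near&(C[...,2]>.052)&(C[...,2]<.063)];print('rim',len(Q),f(Q),np.median(Q[:,2]))
m=(near&(C[...,2]>.0645)&(C[...,2]<.08)).astype(np.uint8)
n,l,stt,cen=cv2.connectedComponentsWithStats(m)
for i in range(1,n):
    if stt[i,4]>6: q=C[l==i]; print('pin',stt[i,4],cen[i].round(1),q.mean(0).round(4))
E
python3 box.py
```

```text
t: 10.7
tool_pos: [0.4952, -0.0006, 0.2606]
tcp_rot: [-179.9, 0.1, 24.7]
contact_force: [0.9, 0.9, -1.0]
gripper_width: 0.145
grasp_force: 35.0
t: 11.7
tool_pos: [0.3983, 0.2402, 0.2608]
tcp_rot: [-180.0, 0.1, 24.7]
contact_force: [0.8, -0.1, -3.0]
gripper_width: 0.147
grasp_force: 35.0
t: 12.2
tool_pos: [0.3993, 0.2389, 0.2611]
tcp_rot: [180.0, 0.1, 10.2]
contact_force: [-0.3, 0.6, -2.7]
gripper_width: 0.143
grasp_force: 35.0
t: 12.45
tool_pos: [0.3995, 0.239, 0.2614]
tcp_rot: [180.0, 0.0, 10.3]
contact_force: [0.0, -0.2, -2.0]
gripper_width: 0.146
grasp_force: 35.0
[0.39953234 0.23904841 0.26137156] [1.79992746e+02 2.51937799e-02 1.03386465e+01]
plate 21745 ((397.67279052734375, 239.26553344726562), (121.0793685913086, 80.3100814819336), 10.384157180786133) -0.0349219876875293
rim 3099 ((506.444091796875, 289.1622314453125), (95.06887817382812, 80.4510726928711), 10.40516471862793) 0.06032530844775991
pin 90 [283.3 109.2] [0.474  0.2827 0.0705]
```

View pics/w3.png

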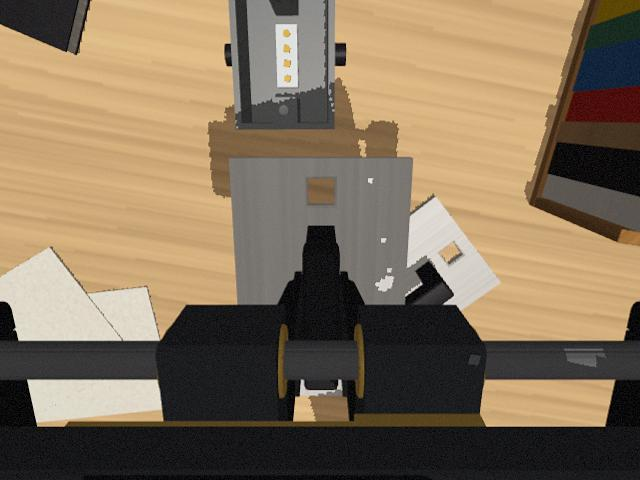

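The wrist view shows the open box ahead, with its near pin at (283,109). That puts the box centre at (0.518, 0.291), yaw 10.4, which agrees with the top view. I go over it and descend partway.

```bash
python3 -m jog '{"travel":[[0.3,-0.07,0],[0.5,-0.11,0],[0.5,-0.11,0],[0.5,-0.11,0],[0.46,-0.11,0],[0.3,-0.07,0],[0,0,0],[0,0,0]],"angular":[[0,0,0],[0,0,0],[0,0,0],[0,0,0],[0,0,0],[0,0,0],[0,0,0],[0,0,0]]}'
python3 -m jog '{"travel":[[0,0,0.3],[0,0,0.4],[0,0,0.4],[0,0,0.4],[0,0,0.3],[0,0,0.2],[0,0,0],[0,0,0]],"angular":[[0,0,0],[0,0,0],[0,0,0],[0,0,0],[0,0,0],[0,0,0],[0,0,0],[0,0,0]]}'
python3 box.py
```

```text
t: 13.5
tool_pos: [0.5199, 0.2904, 0.2615]
tcp_rot: [180.0, 0.0, 10.3]
contact_force: [-0.5, -0.1, -2.4]
gripper_width: 0.144
grasp_force: 35.0
t: 14.5
tool_pos: [0.5211, 0.2909, 0.1625]
tcp_rot: [-180.0, -0.1, 10.3]
contact_force: [-0.3, -0.7, -3.0]
gripper_width: 0.147
grasp_force: 35.0
[0.52106527 0.29086577 0.16254983] [-1.79978051e+02 -8.71389842e-02  1.03023000e+01]
plate 21742 ((519.3675537109375, 291.08380126953125), (120.91078186035156, 80.46240997314453), 10.303060531616211) -0.03489381062903332
rim 1361 ((565.0909423828125, 299.9935302734375), (24.858715057373047, 79.73214721679688), 10.652422904968262) 0.06037747684258521
pin 65 [319.9 180.2] [0.5607 0.2991 0.0706]
```

The far edge of the rim puts the box centre at (0.518, 0.291), with the cover at (0.519, 0.291). Now the final lowering, leaving the underside at about 85 mm.

```bash
python3 -m jog '{"travel":[[-0.02,0,0.15],[0,0,0.2],[0,0,0.2],[0,0,0.12],[0,0,0.05],[0,0,0],[0,0,0],[0,0,0]],"angular":[[0,0,0],[0,0,0],[0,0,0],[0,0,0],[0,0,0],[0,0,0],[0,0,0],[0,0,0]]}'
sed -i s/w3.png/w4.png/ box.py; python3 box.py; python3 - <<'E'
from h import *
s=snapshot('scene');C=cloud(s);save(s,'s4.png')
cv2.imwrite('pics/s4c.png',cv2.resize(s['pixels'][240:390,270:470],(800,600),interpolation=2)[:,:,::-1])
print(sense()['dq'])
E
```

```text
t: 15.55
tool_pos: [0.5198, 0.2905, 0.1261]
tcp_rot: [-180.0, -0.0, 10.3]
contact_force: [0.1, -0.3, -3.1]
gripper_width: 0.148
grasp_force: 35.0
[0.51976972 0.2905476  0.12608501] [-1.79988734e+02 -4.05501183e-02  1.02986565e+01]
plate 21752 ((518.0047607421875, 290.7151184082031), (121.08551788330078, 80.4121322631836), 10.386078834533691) -0.03492798018194071
rim 1328 ((564.8123779296875, 299.79742431640625), (25.36637306213379, 79.69451904296875), 10.608085632324219) 0.059921685473068975
pin 198 [319.5 184.3] [0.5625 0.2994 0.0705]
[ 0.05191364  0.04687316  0.12415001 -0.08906615  0.09454123 -0.08686247]
```

View pics/s4c.png

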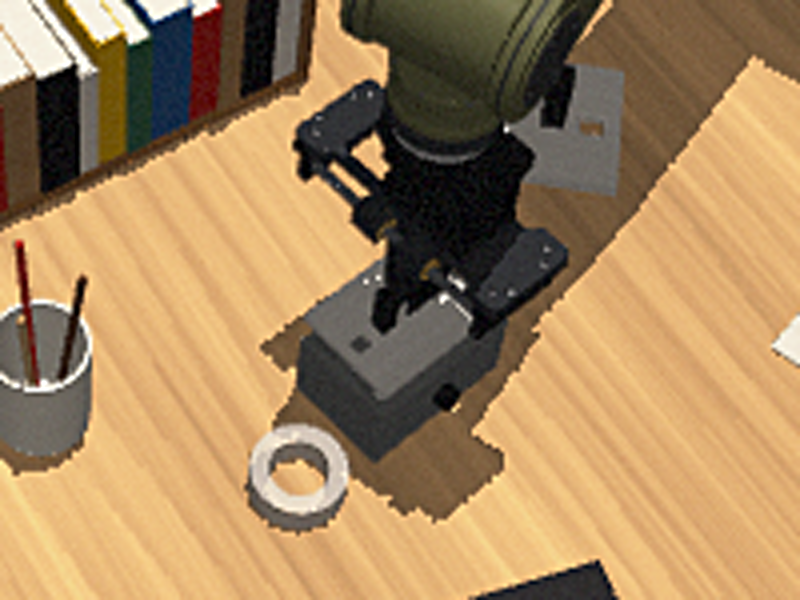

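View pics/w4.png

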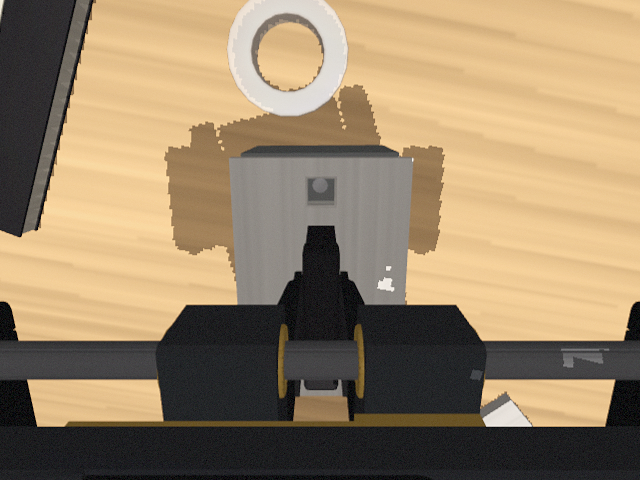

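The wrist view shows the far pin inside the hole at (320,187), and the scene crop shows the plate squared over the box with nothing disturbed. The cover centre is within about 1 mm, its underside is at 85 mm (15 mm above the pin tips), and the arm is still. Handing in.

```bash
python3 -c "
from bench import finish_job
print(finish_job())"
```

```text
the job is handed in; nothing more can be done
None
```

I handed the job in with the cover held still and level over the open box: about 15 mm above the pin tips, centred to about 1 mm and square to the pins; the hand-in returned no verdict.

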